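Snap the spare cap onto the glaze tub

ROBOT

A 7-joint arm with a two-finger parallel gripper is mounted at the origin on the work surface. World frame = base frame: x ahead of the robot, y to its left, z up, the work surface at z = 0. Lengths are in m, angles in rad, forces in N, time in s.
With the tool pointing down it reaches from about 0.425 to 1.025 m from the base axis. Payload 9.4 kg.
Tool frame: the origin (TCP) lies at the very end of the fingers, on their centre line; the grasp point (between the pads) lies 19 mm behind it; z points along the fingers, y is the line along which they close (so a half turn about z gives the same grasp; the last joint's range is limited). The gripper opens to 85 mm and grips with 20 to 120 N. Pads are 22 mm wide; open, the fingers measure 114 mm over their backs; the gripper's body (76 mm by 85 mm) begins 54 mm behind the grasp point. The pads swing forward as they close: fully open they stand 13 mm farther back than shut.
Start: joints at [-1.347, 0.599, -0.003, 1.599, 0.002, 0.943, -0.08], TCP at [0.215, 0.692, 0.231] pointing down, gripper open.
Joint ranges: [-2.57, 2.57], [-0.35, 1.97], [-1.29, 1.29], [0.11, 2.56], [-1.05, 4.19], [0.11, 1.86], [-2.63, 2.63]. Speed limits (rad/s): [2.22, 2.22, 3.01, 3.01, 3.14, 3.14, 3.14].

INTERFACE

Orientations are given as a rotation vector (axis times angle).
In Python, from station import ctrl, grab_frame, calibration gives the robot as it stands. Calls block until the motion is done:
- ctrl.move_ptp(position, orientation): joint-space move of the TCP to a pose.
- ctrl.move_linear(position, frame=None, feed=0.15, force_limit=None): straight line of the TCP; frame=None keeps the orientation; feed is the mean speed in m/s. With force_limit (N) it stops when the force on the tool has changed by that much, and returns True; else False.
- ctrl.move_joints(angles): joint-space move.
- ctrl.open_gripper() and ctrl.close_gripper(f_grip=None): open the fingers fully, or close them until they stop; f_grip is the grip in N (None keeps the last).
- ctrl.hold(seconds).
- ctrl.ik(position, orientation): joint angles nearest the present ones, or None.
- ctrl.observe(): the state.
- grab_frame(name): name is "scene" or "top" or "wrist"; returns the picture (400x640x3 uint8, red, green, blue); there is no depth.
- calibration(name): a dict with "camera_matrix" (3x3 intrinsics, pixels), "rvec" (rotation vector, rad) and "tvec" (3), from world to camera coordinates, as OpenCV has them. Camera axes: x right, y down, z forward; pixel columns grow to the right and rows downward; lengths in m; the calibration is good to about 2 mm. The wrist camera is an equidistant fisheye: a pixel r from the principal point sees the ray r / f radians off the axis. A picture is of the moment at which its call begins: read the wrist's pose just before it. calibration takes no time and is no camera call; for the wrist camera it gives the pose at the moment of the call.
A pose or a line that the arm cannot do raises ctrl.IKError and nothing moves.
- ctrl.finish_job(): hands the job in; it is judged then, once.
The state is a dict: "time_s": time; "qpos": joint angles; "dq": joint speeds; "tau": joint torques, N m; "tcp_pos": TCP position; "orientation": TCP orientation; "force": force on the tool from outside, world axes, zero at the start; "ft_torque": the same for the moment, N m; "finger_gap": opening from 0.0 (shut) to 1.0 (fully open); "grip_force": force on a finger pad.
Only numpy, scipy, OpenCV 4.12 (cv2) and the standard library are available. Lean on these libraries where they do the work, as an engineer would, in place of code of your own. Each camera call takes 0.05 s, during which the arm holds its last target. There are 200 camera calls.

TASK

Lever the clear lid of the small parts box open with the palette knife, lay the knife back down on the bench and take out the cap. Set the cap upright over the neck of the squat glaze tub and press it straight down until it clicks, then keep pressing past the click until it sits fully home on the neck's shoulder. Finish while still holding the cap and pressing it firmly down, with the box lid left open and the other things on the bench left where they stand.

Things in the scene. Friction and masses are not known exactly. Their poses are not given: they have to be found in the camera images.
- knife_handle (a point): Centre of the handle of the palette knife, which lies loose on the bench: wooden handle 100 mm long, 18 mm wide, 24 mm high (so this point is 12 mm above the bench), straight steel blade 90 mm long, 18 mm wide, 3 mm thick, level, at half the handle's height. Its x axis points along the knife to the blade tip, z up. About 80 g.
- knife_tip (a point): Tip of the knife's blade, 140 mm from the handle's centre along the knife, in the middle of the blade's thickness.
- box: Grey plastic parts box fixed to the bench, 150 mm along its x, 128 mm along its y, walls 48 mm high and 4 mm thick, floor 4 mm thick. Origin: centre of its underside; z up. The front is its -y side: that wall is only 37 mm high, which leaves a slot 11 mm high (37 to 48 mm above the bench) and 142 mm wide under the shut lid, for a blade. The lid's hinge runs along the top of the +y (back) wall.
- lid (a joint): Angle of the clear flat lid with a grey frame, 150 x 128 x 5 mm, 120 g, flush with the box's outside: 0 shut (its underside 48 mm above the bench), grows as the front edge rises, 1.57 upright, 1.9 fully open. A stiff hinge (0.13 N m of friction) keeps it wherever it is left. It has no handle.
- lid_hinge (a point): Middle of the lid's hinge line, at the box's back, level with the lid's underside when shut; it turns with the lid.
- lid_edge (a point): Middle of the lid's free (front) edge, at its underside, 128 mm from the hinge line; it moves with the lid.
- cap_center (a point): Centre of the loose white ribbed snap cap, which stands mouth down on the floor of the parts box near its middle, seen through the clear lid: 42 mm across, 42 mm high, flat top, so its centre is 21 mm above its mouth; z up. About 40 g. Its bore is 36 mm deep, 27 mm wide at a 6 mm high lip at the mouth and 34 mm wide above it.
- cap_mouth (a point): Centre of the cap's open lower end, 21 mm below its centre; z points to its closed top.
- tub: Squat white glaze tub, full and heavy, fixed to the bench: 110 mm across, 60 mm high, with a round shoulder 36 mm across and 20 mm high on its top, and on that the neck. Origin: centre of its underside; z up.
- neck_foot (a point): Foot of the tub's neck on its axis, on top of the shoulder 80 mm above the bench; z up. The neck is 24 mm across and 30 mm high, its last 8 mm tapering to 14 mm. Four sprung beads stand out of it to 32 mm across; the cap's mouth meets them 20 mm above this point and needs about 10 N down to pass; from about 17 mm the force drops (the click) and the beads draw the cap down, from 5 mm it slides freely, and it is home when its mouth rests on the hard shoulder at this point.
- slip_pot: Bystander: terracotta-coloured pot with lid, 74 mm across, 64 mm high, loose; origin centre of underside.
- mug: Bystander: terracotta mug, 76 mm across, 85 mm high, handle on its +y side, loose; origin centre of underside.
- loop_tool: Bystander: wooden loop tool lying along its x, about 160 mm long, 18 mm thick, loose; origin under the middle of its handle.

How it is judged:
By the outcome, as a careful person would: the job done as asked, in the order asked, and still so for the second after the job is handed in, while the arm keeps its last pose, push and grip.
It also fails if it takes over 67 s, if anything falls off the work surface, if the arm or the gripper's body presses on something with over 40 N, if the wrist force passes 120 N, or if a joint passes its speed limit or range.

## Working session

There is one attempt and no reset: what is moved stays moved. The work goes in short steps, each a Python script; the robot and the scene stay as the last script left them, time stands still between calls to the robot, and variables do not carry over. Pictures are saved under pics/ and viewed, at most 10 in all, crops included, and the job is handed in when it is done.

```bash
ls; mkdir -p pics; python3 - <<'E'
from station import ctrl, grab_frame, calibration
import cv2,numpy as np
for n in ["scene","top"]:
    im=grab_frame(n); np.save(f"pics/{n}0.npy",im); cv2.imwrite(f"pics/{n}0.png",im[:,:,::-1])
    c=calibration(n); R=cv2.Rodrigues(np.array(c["rvec"]))[0]; print(n,c["camera_matrix"],-R.T@np.array(c["tvec"]).ravel(),R[2])
o=ctrl.observe(); print(o)
E
```

```text
pics
scene [[380.1459334    0.         319.20004573]
 [  0.         380.1459334  194.83180327]
 [  0.           0.           1.        ]] [ 0.90624359 -0.57982545  0.57725382] [-0.34894346  0.72047064 -0.59930003]
top [[414.58374109   0.         329.49922588]
 [  0.         414.58374109 205.45048797]
 [  0.           0.           1.        ]] [0.47913474 0.01668616 1.23006513] [ 0.11835257  0.01934198 -0.99278324]
{'time_s': 0.1, 'qpos': array([-1.3466965 ,  0.60005313, -0.00255909,  1.60000865,  0.00176812,
        0.94289315, -0.07984617]), 'dq': array([ 0.00012352, -0.00149076,  0.00069827, -0.00132465, -0.00023301,
       -0.0010722 ,  0.00106803]), 'tau': array([ 5.14549101e-03, -7.77991390e+01,  1.56951472e+00, -2.58625925e+01,
        1.25918808e-02,  5.58494066e-03, -1.58596924e-05]), 'tcp_pos': array([0.21468137, 0.69207119, 0.23051201]), 'orientation': array([-4.70689046e-01, -3.10601857e+00,  2.12913771e-03]), 'force': array([0.34337604, 1.02213851, 0.22042402]), 'ft_torque': array([-0.00479861,  0.0021073 , -0.02857031]), 'grip_force': 0.0, 'finger_gap': 0.9998464497958554}
```

View pics/top0.png

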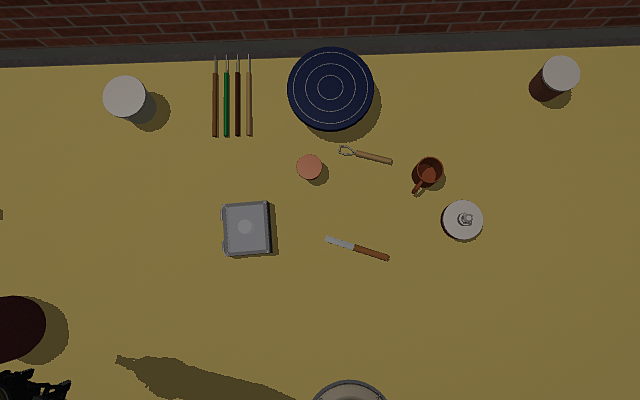

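View pics/scene0.png

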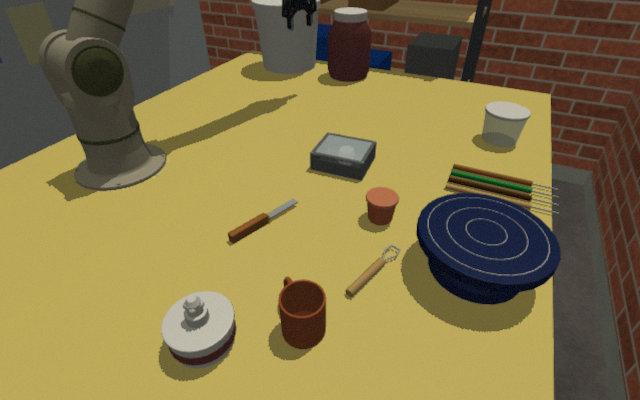

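The top view (world +y is left, +x up) shows the box at (246,228), with hinge tabs on its left edge at (222,215) and (222,247), so its front faces right. The cap is at (245,227) under the lid. The knife handle is at (372,252) with the tip at (327,239) pointing at the box, and the tub's neck is at (466,219). The scene view agrees.

```bash
cat > h.py <<'E'
import cv2,numpy as np
from station import ctrl, grab_frame, calibration
from scipy.spatial.transform import Rotation as Ro
def cam(n):
    c=calibration(n); R=cv2.Rodrigues(np.array(c["rvec"]))[0]
    return np.array(c["camera_matrix"]),R,np.array(c["tvec"]).ravel()
def rays(c,uv,fish=False):
    K,R,t=c; uv=np.atleast_2d(np.float64(uv)); d=(uv-K[:2,2])/K[0,0]
    if fish:
        r=np.linalg.norm(d,axis=1,keepdims=True)+1e-12
        d=np.c_[d/r*np.sin(r),np.cos(r)]
    else: d=np.c_[d,np.ones(len(d))]
    return -R.T@t, d@R
def onplane(c,uv,z,fish=False):
    o,d=rays(c,uv,fish); return o+d*((z-o[2])/d[:,2])[:,None]
def tri(c1,p1,c2,p2):
    (o1,d1),(o2,d2)=rays(c1,p1),rays(c2,p2); d1,d2=d1[0],d2[0]
    s=np.linalg.lstsq(np.c_[d1,-d2],o2-o1,rcond=None)[0]; a,b=o1+s[0]*d1,o2+s[1]*d2
    return (a+b)/2,np.linalg.norm(a-b)
def pca(xy):
    m=xy.mean(0); w,v=np.linalg.eigh(np.cov((xy-m).T)); return m,v[:,1]
def down(yaw):  # tool down, tool y (closing) axis = world direction yaw
    y=np.array([np.cos(yaw),np.sin(yaw),0]); z=np.array([0,0,-1.]); x=np.cross(y,z)
    return Ro.from_matrix(np.c_[x,y,z]).as_rotvec()
def save(n,name):
    c=cam(n); im=grab_frame(n); cv2.imwrite(f"pics/{name}.png",im[:,:,::-1]); return c,im
E
cat > m.py <<'E'
from h import *
c=cam("top"); im=cv2.imread("pics/top0.png"); hsv=cv2.cvtColor(im,cv2.COLOR_BGR2HSV)
def reg(m,x0,y0,x1,y1):
    k=np.zeros_like(m);k[y0:y1,x0:x1]=m[y0:y1,x0:x1];return k
# box: grey (low saturation)
g=((hsv[...,1]<60)&(hsv[...,2]>50)).astype(np.uint8)
b=reg(g,215,190,285,265); cs=max(cv2.findContours(b,0,2)[0],key=cv2.contourArea)
r=cv2.minAreaRect(cs); P=onplane(c,cv2.boxPoints(r),0.053); print("box px",r,"\n",P, np.linalg.norm(np.diff(P,axis=0),axis=1))
print("box ctr",onplane(c,[r[0]],.053))
# knife
k=reg(g,318,228,358,258); ys,xs=np.nonzero(k); B=onplane(c,np.c_[xs,ys],.012)[:,:2]
h=reg(((hsv[...,1]>100)&((hsv[...,0]<15)|(hsv[...,0]>170))).astype(np.uint8),345,235,400,270);ys,xs=np.nonzero(h);H=onplane(c,np.c_[xs,ys],.02)[:,:2]
mb,db=pca(B);mh,dh=pca(H);
for n,(Q,m,d) in dict(blade=(B,mb,db),handle=(H,mh,dh)).items():
    s=(Q-m)@d;print(n,len(Q),m,d,np.ptp(s),m+d*(s.max()+s.min())/2)
u=(mb-mh);print("knife dir",np.degrees(np.arctan2(u[1],u[0])),np.linalg.norm(u))
t=reg(((hsv[...,1]<60)&(hsv[...,2]>70)).astype(np.uint8),435,195,490,245);cs=max(cv2.findContours(t,0,2)[0],key=cv2.contourArea)
e=cv2.fitEllipse(cs);print("tub",e,onplane(c,[e[0]],.06),"neck",onplane(c,[[466,219]],.11))
w=reg((hsv[...,2]>170).astype(np.uint8),232,215,262,242);print("cap px",cv2.moments(w,True)["m00"])
print("cap guess",onplane(c,[[245,227]],.046))
o=np.vstack([im[185:275,210:290],im[185:275,210:290]*0])
cv2.imwrite("pics/crop1.png",cv2.resize(im[180:280,210:410],None,fx=4,fy=4,interpolation=cv2.INTER_CUBIC))
E
python3 m.py
```

```text
box px ((244.27877807617188, 228.18142700195312), (52.81608581542969, 47.36153030395508), 86.18592071533203) 
 [[0.6345849  0.35784016 0.053     ]
 [0.63974714 0.22126309 0.053     ]
 [0.48898803 0.21251372 0.053     ]
 [0.48365091 0.34700806 0.053     ]] [0.1366746  0.15101278 0.1346002 ]
box ctr [[0.56117006 0.28456168 0.053     ]]
blade 184 [0.51493999 0.01469406] [0.33371429 0.94267427] 0.08611853849151858 [0.5151304  0.01523193]
handle 194 [ 0.48337066 -0.07533413] [0.33025725 0.94389096] 0.0975364176034349 [ 0.48337528 -0.07532094]
knife dir 70.67624918842279 0.09540281851272987
tub ((462.623291015625, 219.26380920410156), (38.2242431640625, 39.811824798583984), 124.60162353515625) [[ 0.56871164 -0.33366118  0.06      ]] neck [[ 0.56534084 -0.32775412  0.11      ]]
cap px 0.0
cap guess [[0.56499672 0.28406723 0.046     ]]
```

View pics/crop1.png

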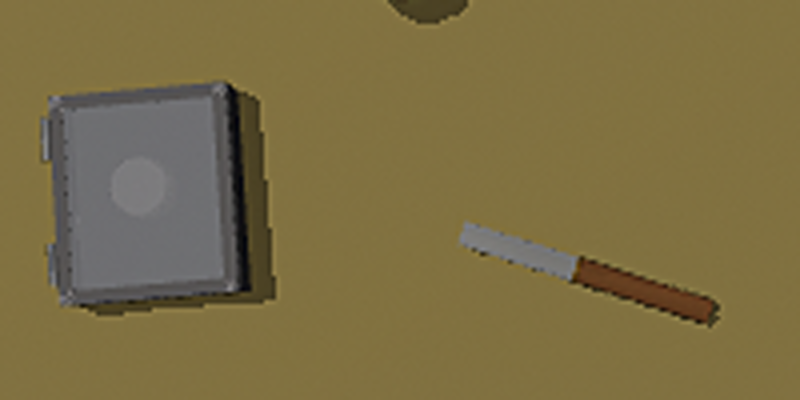

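The crop shows the lid's corners at about (52,98), (225,85), (240,290) and (68,303), with the hinge tabs on the left edge. The cap's disc is at (138,186), and the knife runs from tip (460,233) to butt (716,312). Its lengths match the given sizes, so I'll grasp it.

```bash
python3 - <<'E'
from h import *
c=cam("top"); q=np.array([[52,98],[225,85],[240,290],[68,303],[138,186]])/4+[210,180]-.4
P=onplane(c,q[:4],.053)[:,:2]; print(P,[np.linalg.norm(P[i]-P[i-1]) for i in range(4)])
y=(P[0]-P[1])+(P[3]-P[2]); x=(P[0]-P[3])+(P[1]-P[2]); print("ang y",np.degrees(np.arctan2(y[1],y[0])),"x",np.degrees(np.arctan2(x[1],x[0])),"ctr",P.mean(0),"cap",onplane(c,q[4:],.046))
h=np.array([.4834,-.0753]); o=down(np.radians(70.7-90))
ctrl.move_ptp([*h,.12],o); print(ctrl.observe()["time_s"],ctrl.observe()["qpos"])
c,im=save("wrist","w1")
ctrl.move_linear([*h,.004],feed=.12)
print(ctrl.observe()["force"]); ctrl.close_gripper(80); s=ctrl.observe(); print(s["finger_gap"],s["grip_force"],s["tcp_pos"],s["time_s"])
ctrl.move_linear([*h,.15],feed=.2)
save("wrist","w2"); save("scene","s2"); s=ctrl.observe(); print(s["finger_gap"],s["force"],s["time_s"])
cv2.imwrite("pics/m1.png",np.hstack([cv2.imread("pics/w2.png")[:,100:500],cv2.imread("pics/s2.png")[100:,150:550].repeat(1,0).copy() if 0 else cv2.resize(cv2.imread("pics/s2.png")[100:300,200:400],(400,400))]))
E
```

```text
[[0.63226311 0.34710029]
 [0.63805256 0.22214338]
 [0.4914002  0.21267264]
 [0.48546741 0.33506091]] [np.float64(0.14728857522045324), np.float64(0.1250909544904027), np.float64(0.14695784987225982), np.float64(0.12253197910459591)]
ang y 92.71334554979859 x 4.1923563567631374 ctr [0.56179582 0.27924431] cap [[0.56765773 0.28665938 0.046     ]]
2.9833 [-0.15049403  0.51319814  0.26508812  2.24323853 -0.32207741  0.41930311
  0.04220474]
[ 0.52256536 -0.35624709  0.14959207]
0.19280386761788643 78.60238552093506 [ 0.4836074  -0.07528701  0.00445128] 4.7833
0.19294956677534994 [-0.3022435  -0.16226528 -0.91452609] 5.7667
```

View pics/m1.png

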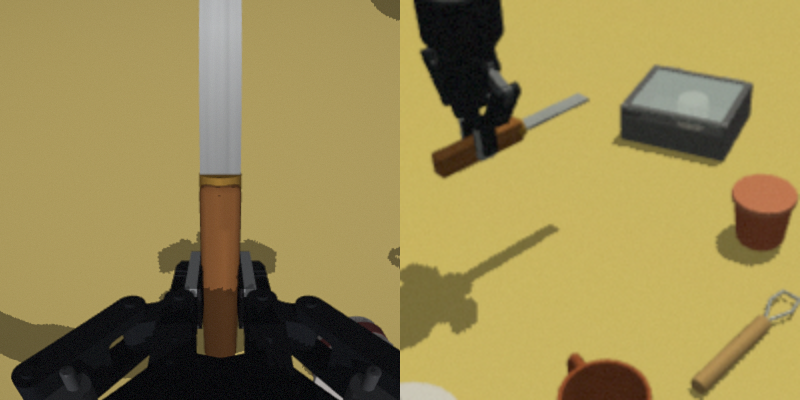

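The knife is held level and straight, and the scene view confirms the slot faces the robot's right side (-y). Next I'll insert the blade and lever the lid open.

```bash
cat > box.py <<'E'
from h import *
a=np.radians(93.4); by=np.array([np.cos(a),np.sin(a)]); bx=np.array([by[1],-by[0]]); C=np.array([.562,.280])
O=down(a-np.pi/2); KZ=.0075
def tcp_for_tip(y,z,x=0): # tip centre in box frame
    return [*(C+bx*x+by*(y-.140)),z-KZ]
E
python3 - <<'E'
from box import *
ctrl.move_ptp(tcp_for_tip(-.064-.045,.10),O)
ctrl.move_linear(tcp_for_tip(-.064-.03,.0423),feed=.15)
hit=ctrl.move_linear(tcp_for_tip(-.036,.0423),feed=.08,force_limit=8)
s=ctrl.observe(); print("hit",hit,s["force"],s["tcp_pos"],s["time_s"])
save("scene","s3")
if not hit:
    for t in np.arange(.0,1.8,.22):
        r=.1; hit=ctrl.move_linear(tcp_for_tip(.064-r*np.cos(t),.048+r*np.sin(t)-.0015),feed=.1,force_limit=15)
        s=ctrl.observe(); print(round(t,2),hit,s["force"].round(1),s["time_s"])
        if hit: break
save("scene","s4"); s=ctrl.observe();print(s["tcp_pos"],s["finger_gap"])
A=[cv2.resize(cv2.imread(f"pics/{n}.png")[60:260,200:400],(400,400)) for n in("s3","s4")]
cv2.imwrite("pics/m2.png",np.hstack(A))
E
```

```text
hit False [ 1.26852566 -0.11847521  0.45127797] [0.57240918 0.10381655 0.03476559] 7.85
0.0 False [-0.8 -0.4 -1.1] 8.15
0.22 False [-0.1 -0.1 -1.2] 8.5167
0.44 False [ 0.4  0.2 -1.2] 8.8833
0.66 False [ 1.1  0.8 -0.4] 9.25
0.88 False [ 0.3 -0.2 -0.3] 9.6167
1.1 False [ 0.4 -0.3  0.3] 9.9833
1.32 False [ 0.3  0.3 -1.5] 10.35
1.54 False [-0.5 -0.5 -0.8] 10.7167
1.76 False [ 1.5 -0.6 -0.5] 11.0833
[0.56525902 0.22306629 0.13708983] 0.19173647956178747
```

View pics/m2.png

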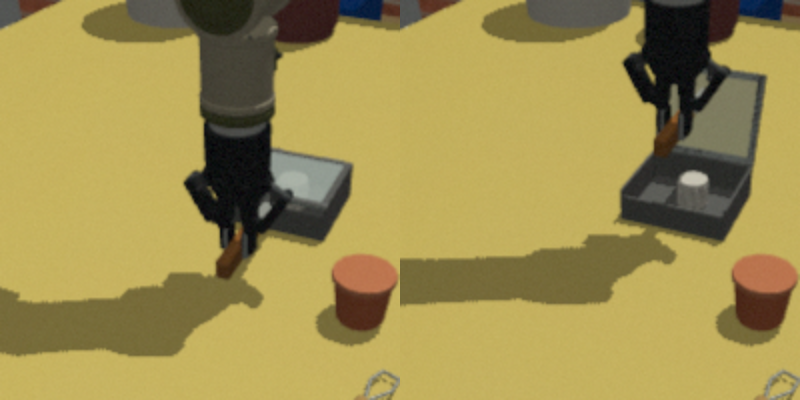

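The blade went in at left, and at right the lid stands open slightly past upright with the cap visible in the box. Next I'll withdraw, lay the knife back and look at the cap from above.

```bash
python3 - <<'E'
from box import *
s=ctrl.observe(); p=s["tcp_pos"]
ctrl.move_linear([*(p[:2]-by*.08),p[2]+.02],feed=.2)
h=np.array([.4834,-.0753]); o=down(np.radians(70.7-90))
ctrl.move_ptp([*h,.08],o)
hit=ctrl.move_linear([*h,.0045],feed=.08,force_limit=6); s=ctrl.observe(); print(hit,s["tcp_pos"],s["force"],s["time_s"])
ctrl.open_gripper(); ctrl.move_linear([*h,.14],feed=.25)
ctrl.move_ptp([*(C-by*.01),.20],O); ctrl.hold(.2)
c,im=save("wrist","w3"); s=ctrl.observe(); print(s["tcp_pos"],s["time_s"])
K,R,t=c; print("cam",-R.T@t,R[2],K[0,0],K[:2,2])
save("top","t3"); save("scene","s5")
E
```

```text
True [ 0.48303338 -0.07511793  0.00445227] [-0.1155405  -0.55778386  6.84184944] 13.5833
[0.56285901 0.26878294 0.20003157] 16.55
cam [0.55822388 0.35166064 0.34316735] [ 0.0174063  -0.32352941 -0.946058  ] 309.70691628693146 [320.009924   204.42091523]
```

View pics/w3.png

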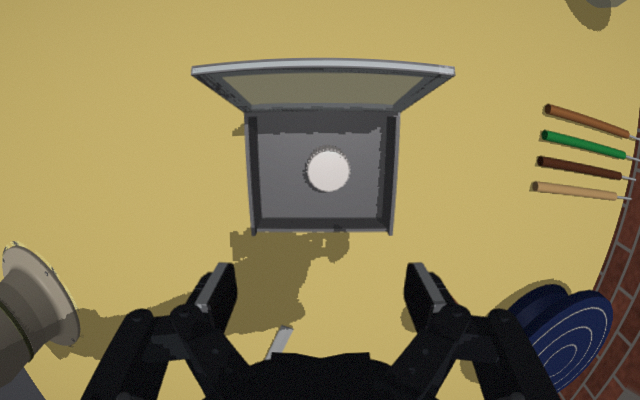

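The wrist view shows the open lid with its free edge along row 68 (columns 192–455), and the cap's top disc at about (328,170). The knife blade shows near (280,340). The camera sits on the lid side, so I'll look for a wrist yaw that puts it on the front side.

```bash
python3 - <<'E'
from box import *
im=cv2.imread("pics/w3.png"); c=cam("wrist")
w=((im.min(2)>140)).astype(np.uint8); w[:, :280]=0;w[:,375:]=0;w[:130]=0;w[210:]=0
cs=max(cv2.findContours(w,0,2)[0],key=cv2.contourArea); P=onplane(c,cs[:,0],.046,True)[:,:2].astype(np.float32)
cc,r=cv2.minEnclosingCircle(P); print("cap",cc,r,"mean",P.mean(0),np.ptp(P,axis=0))
o,d=rays(c,[[323,66]],True); d=d[0]; H=np.array([*(C+by*.064),.048])
for s in np.linspace(.05,.5,400):
    v=o+d*s-H; y=v[:2]@by; q=np.hypot(y,v[2])
    if abs(q-.13)<.002: print("edge",round(q,4),"angle",round(np.arctan2(v[2],-y),3))
print(ctrl.observe()["qpos"].round(2))
for dy in range(-180,181,15):
    for z in (.2,.008):
        q=ctrl.ik([.565,.285,z],down(a-np.pi/2+np.radians(dy)))
        if q is not None and z<.1: print(dy,np.round(q,2))
E
```

```text
cap (0.5690560340881348, 0.28689128160476685) 0.021683910861611366 mean [0.56956255 0.29027963] [0.04176116 0.04253429]
edge 0.1311 angle 1.789
edge 0.13 angle 1.792
edge 0.129 angle 1.794
edge 0.1284 angle -2.031
edge 0.1294 angle -2.028
edge 0.1305 angle -2.025
edge 0.1316 angle -2.022
[-0.78  0.53  0.36  1.89 -0.26  0.77 -0.22]
-180 [ 0.08  1.08 -1.11  1.91  1.19  1.01  1.6 ]
-165 [ 0.08  1.08 -1.11  1.91  1.19  1.01  1.86]
-150 [-0.99  0.93  0.71  1.98 -1.04  0.65 -2.13]
-135 [-0.99  0.93  0.72  1.98 -1.04  0.65 -1.87]
-120 [-0.97  0.91  0.67  1.98 -1.    0.63 -1.64]
-105 [-0.93  0.89  0.61  1.98 -0.94  0.59 -1.44]
-90 [-0.89  0.87  0.54  1.98 -0.86  0.54 -1.25]
-75 [-0.85  0.85  0.47  1.97 -0.77  0.51 -1.07]
-60 [-0.81  0.83  0.4   1.97 -0.68  0.48 -0.9 ]
-45 [-0.78  0.82  0.35  1.97 -0.61  0.46 -0.7 ]
-30 [-0.75  0.81  0.31  1.97 -0.54  0.44 -0.51]
-15 [-0.73  0.81  0.26  1.97 -0.47  0.43 -0.31]
0 [-0.7   0.8   0.22  1.96 -0.39  0.42 -0.12]
15 [-0.67  0.79  0.18  1.96 -0.32  0.41  0.07]
30 [-0.64  0.79  0.14  1.96 -0.25  0.41  0.26]
45 [-0.62  0.79  0.1   1.96 -0.17  0.4   0.45]
60 [-0.58  0.79  0.04  1.96 -0.08  0.4   0.62]
75 [-0.55  0.78 -0.02  1.95  0.03  0.4   0.78]
90 [-0.51  0.78 -0.07  1.95  0.13  0.41  0.95]
105 [-0.48  0.79 -0.12  1.95  0.22  0.42  1.13]
120 [-0.44  0.79 -0.17  1.95  0.3   0.43  1.32]
135 [-0.4   0.79 -0.24  1.94  0.39  0.45  1.49]
150 [-0.36  0.8  -0.3   1.94  0.49  0.47  1.66]
165 [-0.32  0.81 -0.37  1.94  0.57  0.5   1.84]
180 [ 0.08  1.08 -1.11  1.91  1.19  1.01  1.6 ]
```

The cap measures 42 mm across at (0.569, 0.287), and the lid is at about 1.79 rad. I'll grasp with the wrist turned by 165°, so the camera stays away from the lid.

```bash
cat >> h.py <<'E'
def disc(c,im,z,near,rad=.035,thr=140):
    yy,xx=np.mgrid[0:400,0:640]; P=onplane(c,np.c_[xx.ravel(),yy.ravel()],z,True)[:,:2].reshape(400,640,2)
    m=((im.min(2)>thr)&(np.linalg.norm(P-near,axis=2)<rad)).astype(np.uint8)
    cs=max(cv2.findContours(m,0,2)[0],key=cv2.contourArea); q=P[cs[:,0,1],cs[:,0,0]].astype(np.float32)
    return cv2.minEnclosingCircle(q),np.ptp(q,axis=0)
E
python3 - <<'E'
from box import *
O2=down(a-np.pi/2+np.radians(165)); p=np.array([.5691,.2869])
ctrl.move_ptp([*p,.22],O2); ctrl.hold(.2)
c,im=save("wrist","w4"); (q,r),e=disc(c,im,.046,p); q=np.array(q); print(q,r,e,ctrl.observe()["time_s"])
g=(p+q)/2 if np.linalg.norm(q-p)<.006 and abs(r-.021)<.003 else p
ctrl.move_linear([*g,.07],feed=.2)
hit=ctrl.move_linear([*g,.008],feed=.08,force_limit=8); s=ctrl.observe(); print(g,hit,s["tcp_pos"],s["force"])
if not hit:
    ctrl.close_gripper(110); s=ctrl.observe(); print(s["finger_gap"],s["grip_force"])
    ctrl.move_linear([*g,.24],feed=.2); s=ctrl.observe(); print(s["finger_gap"],s["grip_force"],s["force"],s["time_s"])
    save("wrist","w5"); save("scene","s6")
    A=[cv2.imread("pics/w5.png")[:,120:520],cv2.resize(cv2.imread("pics/s6.png")[0:260,200:460],(400,400))]
    cv2.imwrite("pics/m3.png",np.hstack(A))
E
```

```text
[0.56966519 0.28421056] 0.022200388833880424 [0.04353094 0.04067045] 18.8833
[0.5693826  0.28555528] False [0.56955026 0.28573666 0.00821801] [0.01137587 0.11921073 0.21757968]
0.4720746932236222 110.47391189262271
0.46870786880393644 110.62696516513824 [-0.0668074  -0.08842029 -0.20975418] 22.5083
```

View pics/m3.png

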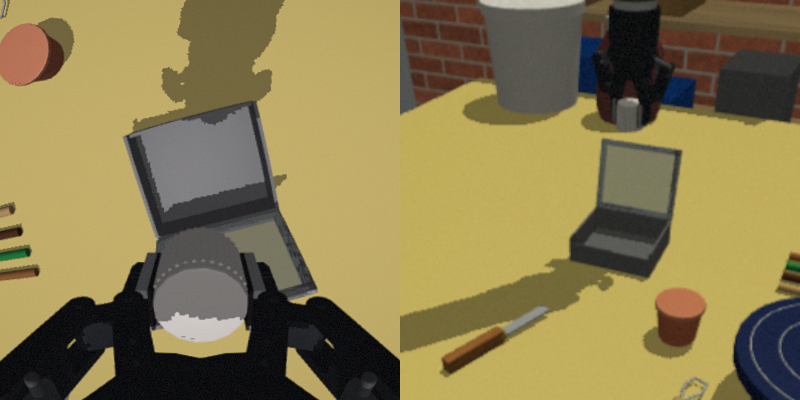

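The cap is gripped upright and clear of the box, the lid stays open and the knife lies on the bench. Now for a look down at the tub, plus a check of the cap's offset in the grip.

```bash
python3 - <<'E'
from box import *
c=cam("wrist"); s=ctrl.observe(); R=Ro.from_rotvec(s["orientation"]).as_matrix(); t=s["tcp_pos"]
for u in([320,263],[273,300],[367,300]):
    P=onplane(c,[u],t[2]+.0378,True)[0]; print("rim in tool",(R.T@(P-t)).round(4))
n=np.array([.5665,-.331]); 
ctrl.move_ptp([*n,.26],down(np.radians(-30))); ctrl.hold(.3)
c,im=save("wrist","w6"); s=ctrl.observe(); print(s["tcp_pos"],s["time_s"],s["qpos"].round(2),s["finger_gap"])
cv2.imwrite("pics/m4.png",cv2.resize(im[60:360,170:470,::-1],(600,600)))
E
```

```text
rim in tool [ 0.0232  0.0001 -0.0378]
rim in tool [ 0.0049 -0.0196 -0.0378]
rim in tool [ 0.0048  0.0199 -0.0378]
[ 0.56659508 -0.33081416  0.25996416] 25.1667 [-0.11  0.64  0.93  1.77 -0.59  1.03  0.52] 0.46937387233568256
```

View pics/m4.png

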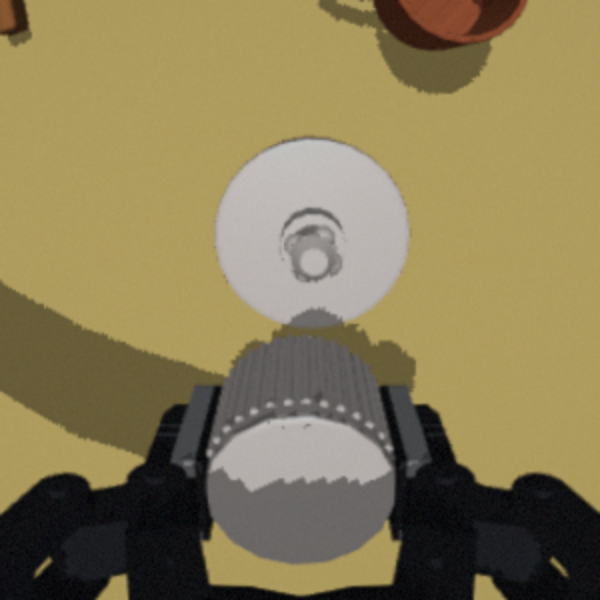

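The view shows the tub's disc at crop centre (312,232) and the neck's bright tip at (314,262). The held cap's top face spans columns 207–396 and rows 416–563. Next I'll compute the offset between them.

```bash
python3 - <<'E'
from box import *
c=cam("wrist"); s=ctrl.observe(); t=s["tcp_pos"]; R=Ro.from_rotvec(s["orientation"]).as_matrix()
f=lambda u,z: onplane(c,np.array(u)/2+[170,60]-.25,z,True)[:,:2]
im=cv2.imread("pics/w6.png")
top=f([[207,480],[396,480],[301,416],[301,563]],t[2]+.0378); q=(top-t[:2])@R[:2,:2]; print("cap rim tool",q.round(4))
neck=f([[314,262]],.11); print("neck tip",neck, f([[300,262],[328,262]],.11))
(d,r),e=disc(c,im,.06,np.array([.5665,-.331]),.065,110); print("tub disc",d,r,e)
rim=f([[216,230],[409,230],[312,137],[312,327]],.06); print("tub rim",rim, np.linalg.norm(rim[0]-rim[1]),np.linalg.norm(rim[2]-rim[3]),rim.mean(0))
E
```

```text
cap rim tool [[ 0.0048 -0.0197]
 [ 0.0048  0.02  ]
 [ 0.0209  0.    ]
 [-0.0193  0.0001]]
neck tip [[ 0.57079152 -0.33654877]] [[ 0.5648068  -0.33310413]
 [ 0.57678428 -0.33999253]]
tub disc (0.5709866881370544, -0.33618810772895813) 0.056909844279289246 [0.11299884 0.11317912]
tub rim [[ 0.52535102 -0.30516958]
 [ 0.62131961 -0.36028753]
 [ 0.5990702  -0.28675799]
 [ 0.54339568 -0.38449338]] 0.11067050350126169 0.11248048409513874 [ 0.57228413 -0.33417712]
```

The neck tip and the tub disc agree at (0.571, -0.336), and the cap sits within 1 mm of the tool axis. I'll align and descend gently over the taper.

```bash
python3 - <<'E'
from box import *
s=ctrl.observe(); R=Ro.from_rotvec(s["orientation"]).as_matrix()
n=np.array([.571,-.336])-R[:2,0]*.0008
ctrl.move_linear([*n,.13],feed=.15); ctrl.hold(.2); f0=ctrl.observe()["force"]
hit=ctrl.move_linear([*n,.1065],feed=.04,force_limit=5); s=ctrl.observe(); print(n,hit,s["tcp_pos"],s["force"]-f0,s["ft_torque"],s["time_s"])
save("wrist","w7"); im=grab_frame("scene"); cv2.imwrite("pics/m5.png",np.hstack([cv2.imread("pics/w7.png")[40:360,160:480],cv2.resize(im[200:360,120:280,::-1],(320,320))]))
E
```

```text
[ 0.57060029 -0.33669299] False [ 0.57053134 -0.33687474  0.10647066] [1.42487864 0.5899925  1.55656915] [-0.05721044 -0.01245899  0.00368758] 27.125
```

View pics/m5.png

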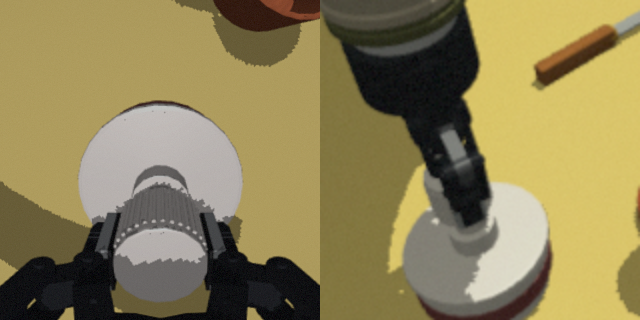

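The cap's mouth is already about 8 mm over the neck tip with little side force. Next comes the press, in steps, logging force.

```bash
python3 - <<'E'
from box import *
s=ctrl.observe(); n=np.array([.57060,-.33669])
for z in np.arange(.1045,.0795,-.002):
    hit=ctrl.move_linear([*n,z],feed=.03,force_limit=30); s=ctrl.observe(); f=s["force"]
    print(round(z,4),hit,s["tcp_pos"].round(4),f.round(1),round(s["finger_gap"],3),round(s["time_s"],1))
    if f[2]>22 and z<.09: break
E
```

```text
0.1045 False [ 0.5707 -0.3366  0.1045] [0.6 0.2 0.5] 0.472 27.5
0.1025 False [ 0.571  -0.3369  0.1033] [-0.3  1.7  7. ] 0.476 27.7
0.1005 False [ 0.571  -0.3368  0.1012] [0.5 1.4 6. ] 0.479 28.0
0.0985 False [ 0.5708 -0.3365  0.0985] [1.1 0.5 3. ] 0.471 28.2
0.0965 False [ 0.5707 -0.3364  0.0961] [ 1.8  1.  -1.7] 0.467 28.5
0.0945 False [ 0.5704 -0.3364  0.0939] [ 1.1 -0.  -4.4] 0.471 28.7
0.0925 False [ 0.5704 -0.3363  0.0916] [  2.7  -1.  -11.6] 0.476 29.0
0.0905 False [ 0.5705 -0.3364  0.0902] [ 1.7  0.6 -8.1] 0.476 29.2
0.0885 False [ 0.5704 -0.3373  0.089 ] [-0.5  0.  -1.6] 0.472 29.5
0.0865 False [ 0.5706 -0.3369  0.0866] [ 0.5  0.2 -0.2] 0.473 29.7
0.0845 False [ 0.5708 -0.337   0.0849] [-0.5  0.   4.5] 0.471 30.0
0.0825 False [ 0.5707 -0.3371  0.0848] [-5.1  5.4 23.8] 0.472 30.2
```

The click showed at about 0.101 (force drops, then pulls down), and the cap met a hard stop at TCP 0.0848, which is its home height. I'll settle, check the push holds, and check the bystanders and lid before handing in.

```bash
python3 - <<'E'
from box import *
ctrl.move_linear([.57060,-.33669,.0820],feed=.02,force_limit=25); ctrl.hold(1.0); s=ctrl.observe(); print(s["tcp_pos"],s["force"],s["grip_force"],s["finger_gap"],s["time_s"])
im=grab_frame("scene"); cv2.imwrite("pics/end.png",im[:,:,::-1])
E
```

```text
[ 0.57079452 -0.33709066  0.08478731] [-5.15465272  5.78094152 28.58768626] 116.36988075719273 0.47163995414411475 31.475
```

View pics/end.png

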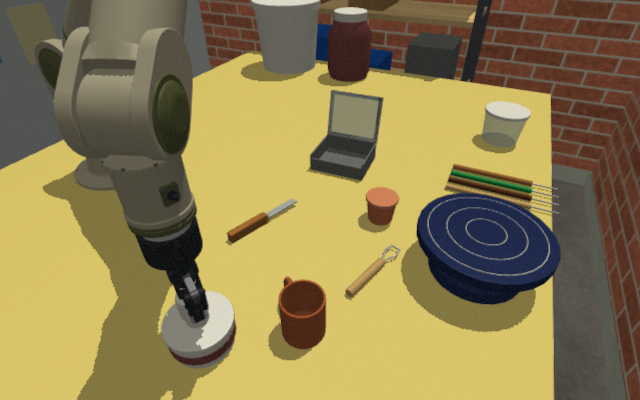

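The lid is open at (350,125), and the knife (263,220), pot (381,205), mug (302,312) and loop tool (373,270) are where they stood. The cap is home under a steady push of about 29 N.

```bash
python3 -c "
from station import ctrl
print(ctrl.finish_job())"
```

```text
the job is handed in; nothing more can be done
None
```

The job is handed in at about 31 s of the 67 s allowed: the lid is levered open and left open, the knife is back on the bench, and the cap clicked and is pressed home on the neck's shoulder, still gripped with about 29 N down; I haven't seen the judge's result.

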